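# Walk the heavy toolbox back against the batten

### The job

Shut the toolbox's flap lid, then walk the heavy box away from you across the counter by shoving its two near corners in turn, starting with your left one (then right, left again, and so on), each shove leaving that corner some 3 cm ahead of the other but never slewing the box far round. Finish with the box square and flush against the timber batten, lid still shut. Keep the box down on its feet all along and leave the loose things on the counter alone.

Things in the scene. Friction and masses are not known exactly. Their poses are not given: they have to be found in the camera images.
- toolbox: heavy low red plastic toolbox, about 2.1 kg, loose on four small feet (x +-50, y +-70 mm), underside 4 mm clear. 150 mm deep (x), 320 mm wide (y); walls reach z = 72 mm, the shut lid 84 mm. Origin: centre of its underside at counter level; x from its near to its far, hinged face, y to its left. A steel hasp plate 36 mm wide stands 4 mm proud at the middle of the near face, z 35 to 69 mm
- flap (a joint): flap lid of the toolbox, hinged along the top of its far wall: 0 rad = shut, about 1.57 = standing straight up, opens to 1.8. A stiff hinge (0.3 N m friction): it stays where it is left and is pushed shut with a few newtons near its free edge
- flap_edge (a point): middle of the flap's free edge, half-way through its 12 mm thickness. The flap is 320 mm wide and reaches 150 mm from hinge to free edge; a handle folded flat stands 5 mm proud of its outer side, 51 to 69 mm from the hinge and 130 mm wide
- flap_hinge (a point): middle of the flap's hinge line, on the top of the toolbox's far wall (72 mm up); the hinge runs along the toolbox's y. At 0 rad the flap's inner side lies on the wall tops and the flap stretches from here towards the near side
- near_left (a point): near left corner edge of the toolbox (left as the robot sees it), 30 mm above the counter. Pushed square to the near face 120 mm from its middle (5 to 20 N), the box pivots: the pushed point goes ahead, the other near corner slips back by a quarter to a third of the push, the centre goes ahead by 0.4 to 0.5 of it; 50 mm of push turns it about 0.23 rad
- near_right (a point): near right corner edge of the toolbox, 30 mm above the counter; behaves likewise
- far_left (a point): far left corner edge of the toolbox, 30 mm above the counter
- far_right (a point): far right corner edge of the toolbox, 30 mm above the counter
- batten: dark timber batten screwed down across the counter beyond the toolbox: 520 mm long (y), 40 mm thick (x), 30 mm high. Origin: middle of its near face at counter level; x points away from the robot, square to the near face; the body fills x = 0 to 40 mm. The toolbox's far face is to end against this near face
- batten_diag (a point): reference mark on the batten: its x axis is turned 45 degrees to the left (counter-clockwise seen from above) of the batten's x axis. Only used to measure which corner of the toolbox leads
- spanner: bystander: steel spanner, 200 mm long, lying to the right of the toolbox, on the robot's side
- screwdriver: bystander: yellow-handled screwdriver, 200 mm long, lying to the right of the toolbox
- jar: bystander: clear jar of screws with a blue cap, 70 mm across, 103 mm tall, standing to the left; origin under its centre
- padlock: bystander: galvanised padlock, 45 by 40 by 20 mm plus shackle, lying to the left

How it is judged:
By the outcome, as a careful person would: the job done as asked, in the order asked, and still so for the second after the job is handed in, with the robot touching nothing.
It also fails if it takes over 70 s, if anything falls off the work surface, if the arm or the gripper's body presses on something with over 40 N, if the wrist force passes 120 N, or if a joint passes its speed limit or range.

### The arm

A 7-joint arm with a two-finger parallel gripper is mounted at the origin on the work surface. World frame = base frame: x ahead of the robot, y to its left, z up, the work surface at z = 0. Lengths are in mm, angles in rad, forces in N, time in s.
With the tool pointing down it reaches from about 400 to 925 mm from the base axis. Payload 5.6 kg.
Tool frame: the origin (TCP) lies at the very end of the fingers, on their centre line; the grasp point (between the pads) lies 19 mm behind it (robot.hold_point_z is the distance from the TCP to the grasp point, in mm); z points along the fingers, y is the line along which they close (so a half turn about z gives the same grasp; the last joint's range is limited). The gripper opens to 85 mm and grips with 20 to 120 N. Pads are 22 mm wide; open, the fingers measure 114 mm over their backs; the gripper's body (76 mm by 85 mm) begins 54 mm behind the grasp point. The pads swing forward as they close: fully open they stand 13 mm farther back than shut.
Start: joints at [-1.38, 0.468, -0.012, 1.603, 0.006, 1.071, -0.056], TCP at [150.63, 632.312, 231.29] pointing down, gripper open.
Joint ranges: [-2.53, 2.53], [-0.31, 2.02], [-1.57, 1.55], [0.28, 2.44], [-1.29, 4.43], [0.15, 1.84], [-2.92, 2.92]. Speed limits (rad/s): [2.57, 2.57, 3.14, 3.14, 3.14, 3.14, 3.14].

### API

Orientations are given as a unit quaternion [w, x, y, z].
In Python, from workcell import robot, optics gives the robot as it stands. The module is installed in compiled form; this text tells all that it offers.
- The arm moves only by the tool jog_arm, never from a script. Its argument "increments" is a list of rows, each an object of numbers: "ax", "ay", "az": the turn, a rotation vector about the tool's x, y, z each as a share of 180 degrees, from -1 to 1; "dx", "dy", "dz": the shift along the tool's x, y, z each as a share of 5 cm, from -1 to 1; "grip": the gripper's target within -1 to 1 (shut at 1, half-way at 0, fully open at -1). In form: [{"ax": .., "ay": .., "az": .., "dx": .., "dy": .., "dz": .., "grip": ..}, ...]. A call has exactly 8 rows; each row shifts and turns the commanded pose from where the row before left it, along the tool's axes as they then stand; what a row does not reach is not made up. A row lasts 1/12 s, in which the tool goes at most 41.7 mm and 7.16 degrees, less where a joint would pass 70% of its speed; a pose out of reach is approached as far as the arm can. A call with a number of a shift or a turn outside -1 to 1 is refused whole. A call with a gripper value outside its range is refused whole. The fingers move at their own pace and stop on an object; "squeeze" is the grip in N (left out, the last holds). Time passes only in rows, so rows that do not move let the fingers close, or fill a call up. It gives the time, the measured TCP pose, the force, the opening and the grip force at its end, in the units of the state.
- robot.read_state(): the state, without advancing time (a new reading comes with each control period).
- optics.camera(name): name is "scene" or "top" or "wrist"; returns the picture (480x640x3 uint8, red, green, blue); there is no depth.
- optics.camera_model(name): a dict with "camera_matrix" (3x3 intrinsics, pixels), "world_from_camera" (4x4, takes a point from camera to world coordinates). Camera axes: x right, y down, z forward; pixel columns grow to the right and rows downward; lengths in mm; the calibration is good to about 2 mm. A picture is of the moment at which its call begins: read the wrist's pose just before it. camera_model takes no time and is no camera call; for the wrist camera it gives the pose at the moment of the call.
- robot.job_done(): hands the job in; it is judged then, once.
The state is a dict: "time_s": time; "joint_pos": joint angles; "joint_vel": joint speeds; "joint_efforts": joint torques, N m; "ee_pos": TCP position; "tool_rot": TCP orientation; "wrist_force": force on the tool from outside, world axes, zero at the start; "wrist_torque": the same for the moment, N m; "finger_gap": finger opening in mm; "finger_force": force on a finger pad.
Only numpy, scipy, OpenCV 4.12 (cv2) and the standard library are available. Lean on these libraries where they do the work, as an engineer would, in place of code of your own. Each camera call takes 0.05 s, during which the arm holds its last target. There are 200 camera calls.

## Working session

There is one attempt and no reset: what is moved stays moved. The work goes in short steps, Python scripts to look and compute and a tool call to move; the robot and the scene stay as the last step left them, time stands still between calls to the robot, and variables do not carry over. Pictures are saved under pics/ and viewed, at most 10 in all, crops included, and the job is handed in when it is done.

Besides the shell and the picture viewer there is one more tool, called after "Call:" by a JSON object that holds its "op" and its "data". jog_arm: Moves the arm, as the interface text tells. Shift numbers are shares of 5 cm and turn numbers shares of 180 degrees, none past 1 either way. Its arguments: {"type":"object","properties":{"increments":{"type":"array"},"squeeze":{"type":"number"}},"required":["increments"]}

```bash
mkdir -p pics
python3 - <<'E'
from workcell import robot, optics
import cv2,numpy as np
np.set_printoptions(precision=4,suppress=True)
for n in("scene","top"):
    cv2.imwrite(f"pics/{n}0.png",optics.camera(n)[:,:,::-1])
    m=optics.camera_model(n);print(n,np.array(m["camera_matrix"]),np.array(m["world_from_camera"]))
print(robot.read_state())
E
```

```text
scene [[483.4992   0.     312.641 ]
 [  0.     483.4992 243.2601]
 [  0.       0.       1.    ]] [[   0.3547    0.7842   -0.5091 1327.6556]
 [   0.9349   -0.3036    0.1837 -245.6973]
 [  -0.0105   -0.5411   -0.8409 1339.1887]
 [   0.        0.        0.        1.    ]]
top [[442.3822   0.     323.6896]
 [  0.     442.3822 244.0074]
 [  0.       0.       1.    ]] [[  -0.0084   -0.9812    0.1928  364.7881]
 [  -0.9997    0.0128    0.0216   -7.5802]
 [  -0.0237   -0.1926   -0.981  1082.5916]
 [   0.        0.        0.        1.    ]]
{'time_s': 0.1, 'joint_pos': array([-1.38  ,  0.4683, -0.0116,  1.6035,  0.006 ,  1.0714, -0.0563]), 'joint_vel': array([ 0.002 , -0.0012,  0.0004, -0.003 , -0.0004,  0.0003, -0.001 ]), 'joint_efforts': array([  0.0005, -53.3523,   0.0213, -25.1964,   0.0115,   0.0044,
         0.    ]), 'ee_pos': array([150.5318, 631.819 , 230.4055]), 'tool_rot': array([-0.    ,  0.1167,  0.9932, -0.0008]), 'wrist_force': array([0.0463, 0.2369, 0.2058]), 'wrist_torque': array([0.0235, 0.0312, 0.0064]), 'finger_force': 0.0, 'finger_gap': 85.16337946922678}
```

View pics/scene0.png

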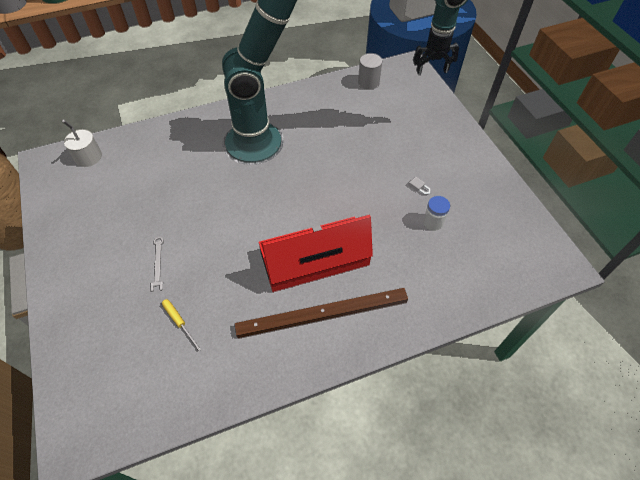

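View pics/top0.png

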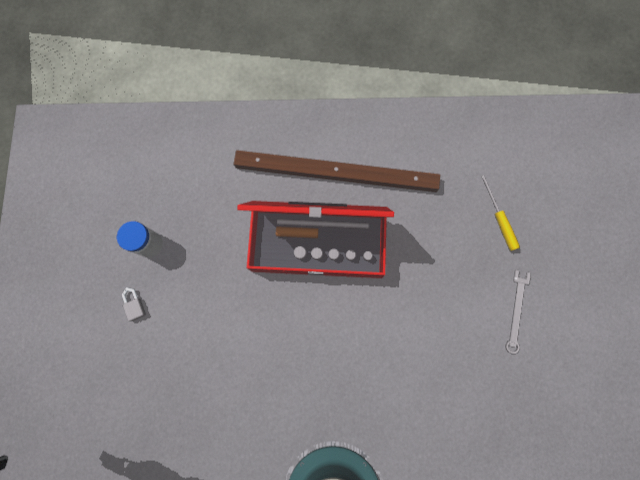

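The scene shows the flap standing up (top edge about (262,240)–(371,217)) and the batten at (235,330)–(407,295). In the top view the box's near edge runs (248,270)–(384,275), the batten runs (235,152)–(439,188), and the loose things are well off to both sides.

```bash
cat > h.py <<'E'
from workcell import robot, optics
import cv2,numpy as np
np.set_printoptions(precision=3,suppress=True)
def cast(n,uv,z,m=None):
    m=m or optics.camera_model(n);K=np.array(m["camera_matrix"]);T=np.array(m["world_from_camera"])
    uv=np.atleast_2d(uv).astype(float);d=np.c_[uv,np.ones(len(uv))]@np.linalg.inv(K).T@T[:3,:3].T
    return T[:3,3]+d*((z-T[2,3])/d[:,2])[:,None]
def masks(im):
    h=cv2.cvtColor(im,cv2.COLOR_RGB2HSV)
    red=((h[...,0]<5)|(h[...,0]>174))&(h[...,1]>180)&(h[...,2]>70)
    br=(h[...,0]<14)&(h[...,1]>90)&(h[...,2]<150)&(h[...,2]>30)&~red
    return red,br
def big(m):
    n,l,s,_=cv2.connectedComponentsWithStats(m.astype(np.uint8));return l==1+np.argmax(s[1:,4])
def edge(m,fn,trim=6):
    us=np.where(m.any(0))[0];us=us[trim:-trim]
    vs=np.array([fn(np.where(m[:,u])[0]) for u in us])
    return us,vs
def fit(us,vs):
    for _ in range(4):
        p=np.polyfit(us,vs,1);r=abs(np.polyval(p,us)-vs);k=r<max(1.,2*r.std());us,vs=us[k],vs[k]
    return p
E
python3 - <<'E'
from h import *
im=optics.camera("top");red,br=masks(im)
b=big(br);us,vs=edge(b,max);p=fit(us,vs+.5)
w=np.where(b.any(0))[0];q=[[u,np.polyval(p,u)] for u in (w[0],w[-1]+1)]
B=cast("top",q,0);print("batten ext",w[0],w[-1],B[:,:2],np.linalg.norm(B[1]-B[0]),"yaw",np.arctan2(-(B[0]-B[1])[0],(B[0]-B[1])[1]))
p2=fit(*(lambda a:(a[0],a[1]-.5))(edge(b,min)));B2=cast("top",[[u,np.polyval(p2,u)] for u in (w[0],w[-1]+1)],30);print("far top",B2[:,:2])
r=red.copy();r[:225]=0
w=np.where(r[240:262].any(0))[0];print("box cols",w[0],w[-1])
us,vs=edge(r,max);p=fit(us,vs+.5);print(p)
for z in(4,72):
  N=cast("top",[[u,np.polyval(p,u)] for u in (w[0],w[-1]+1)],z);print(z,N[:,:2],np.linalg.norm(N[1]-N[0]),"yaw",np.arctan2(-(N[0]-N[1])[0],(N[0]-N[1])[1]))
for c in (260,290,350,370): print(c,[tuple(im[v,c]) for v in range(262,280)])
E
```

```text
batten ext 234 439 [[ 791.553  247.697]
 [ 716.023 -280.428]] 533.4993592044997 yaw -0.14205261578415745
far top [[ 818.52   241.818]
 [ 744.494 -275.114]]
box cols 248 384
[  0.05  255.391]
4 [[ 519.486  203.684]
 [ 498.705 -133.014]] 337.3388235693921 yaw -0.061640649388421336
72 [[ 509.733  190.365]
 [ 490.262 -125.106]] 316.0712377735957 yaw -0.06164064938842154
260 [(np.uint8(92), np.uint8(90), np.uint8(96)), (np.uint8(92), np.uint8(90), np.uint8(96)), (np.uint8(92), np.uint8(90), np.uint8(94)), (np.uint8(92), np.uint8(89), np.uint8(95)), (np.uint8(153), np.uint8(75), np.uint8(78)), (np.uint8(206), np.uint8(57), np.uint8(55)), (np.uint8(181), np.uint8(51), np.uint8(51)), (np.uint8(104), np.uint8(44), np.uint8(43)), (np.uint8(87), np.uint8(43), np.uint8(46)), (np.uint8(87), np.uint8(44), np.uint8(46)), (np.uint8(92), np.uint8(75), np.uint8(76)), (np.uint8(95), np.uint8(93), np.uint8(95)), (np.uint8(93), np.uint8(91), np.uint8(94)), (np.uint8(101), np.uint8(97), np.uint8(99)), (np.uint8(124), np.uint8(120), np.uint8(124)), (np.uint8(143), np.uint8(140), np.uint8(144)), (np.uint8(1
[... 1802 characters left out ...]
, np.uint8(93), np.uint8(101)), (np.uint8(97), np.uint8(93), np.uint8(101)), (np.uint8(96), np.uint8(93), np.uint8(99)), (np.uint8(97), np.uint8(95), np.uint8(101)), (np.uint8(97), np.uint8(95), np.uint8(102)), (np.uint8(98), np.uint8(95), np.uint8(102)), (np.uint8(96), np.uint8(96), np.uint8(101)), (np.uint8(131), np.uint8(85), np.uint8(89)), (np.uint8(193), np.uint8(67), np.uint8(65)), (np.uint8(203), np.uint8(50), np.uint8(47)), (np.uint8(147), np.uint8(44), np.uint8(42)), (np.uint8(89), np.uint8(44), np.uint8(46)), (np.uint8(85), np.uint8(40), np.uint8(41)), (np.uint8(90), np.uint8(62), np.uint8(64)), (np.uint8(93), np.uint8(83), np.uint8(86)), (np.uint8(94), np.uint8(90), np.uint8(93))]
```

```bash
python3 -c "
import cv2
a=cv2.resize(cv2.imread('pics/top0.png')[140:290,225:445],None,fx=3,fy=3,interpolation=cv2.INTER_CUBIC)
cv2.imwrite('pics/c.png',a)"
```

```text
(no output)
```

View pics/c.png

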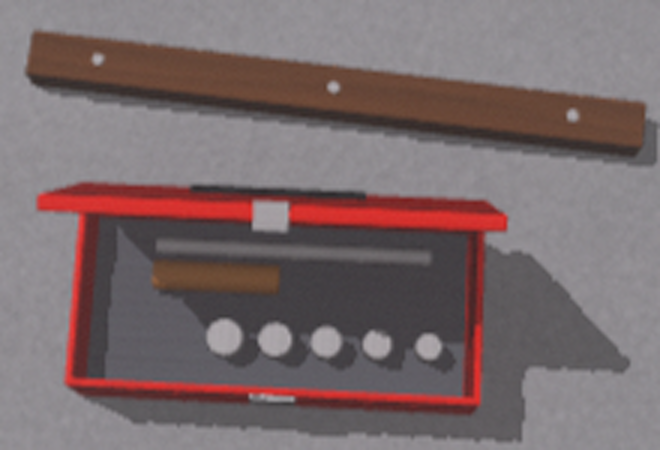

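Run:
```python
from h import *
print("near top edge z72",cast("top",[[260,269.],[290,270.6],[350,273.6],[370,274.6]],72)[:,:2])
print("near bottom z4",cast("top",[[260,272.2],[290,273.2],[350,276.2],[370,277.2]],4)[:,:2])
# full-res corners from crop (x/3+225,y/3+140): near L/R outer rim, flap top corners (outer/inner)
c=lambda *p:[[a/3+225,b/3+140] for a,b in p]
print("rim corners",cast("top",c((67,385),(479,404)),72)[:,:2])
T=cast("top",c((38,195),(506,214)),222);print("flap top near edge corners z222",T[:,:2],np.linalg.norm(T[1]-T[0]))
# scene triangulation of flap top right/left corner
red,_=masks(optics.camera("scene"));cn=max(cv2.findContours(big(red).astype(np.uint8),0,2)[0],key=len)
print(cv2.approxPolyDP(cn,4,True)[:,0])
```

```text
near top edge z72 [[506.467 162.439]
 [501.935  92.942]
 [493.394 -45.097]
 [490.565 -90.832]]
near bottom z4 [[508.053 173.725]
 [504.725  99.665]
 [495.65  -47.495]
 [492.643 -96.252]]
rim corners [[ 508.366  191.88 ]
 [ 490.029 -124.337]]
flap top near edge corners z222 [[ 616.804  185.192]
 [ 598.825 -129.446]] 315.15084929471857
[[370 225]
 [368 230]
 [343 226]
 [347 222]
 [322 225]
 [320 231]
 [311 228]
 [259 242]
 [272 290]
 [368 264]]
```

The flap leans about 1.3 rad, and its middle top edge is near (608, 28, 217). The hinge is near (648, 24), the box yaw is about −0.0625, and the batten's near face is at (743, −16) with yaw −0.142. The measured lengths (519, 316) agree with the given sizes. I'll align the tool to the batten and fly over to behind the flap.

Call:
{"op": "jog_arm", "data": {"increments": [{"az": -0.029, "dz": -0.5, "grip": 1}, {"dx": -0.54, "dy": -0.46, "dz": -0.5, "grip": 1}, {"dx": -0.54, "dy": -0.46, "dz": -0.4, "grip": 1}, {"dx": -0.54, "dy": -0.46, "grip": 1}, {"dx": -0.54, "dy": -0.46, "grip": 1}, {"dx": -0.54, "dy": -0.46, "grip": 1}, {"dx": -0.54, "dy": -0.46, "grip": 1}, {"dx": -0.54, "dy": -0.46, "grip": 1}], "squeeze": 30}}

```text
invalid input
```

Call:
{"op": "jog_arm", "data": {"increments": [{"dx": -0.54, "dy": -0.46, "grip": 1}, {"dx": -0.54, "dy": -0.46, "grip": 1}, {"dx": -0.54, "dy": -0.46, "grip": 1}, {"dx": -0.54, "dy": -0.46, "grip": 1}, {"dx": -0.54, "dy": -0.46, "grip": 1}, {"dx": -0.54, "dy": -0.46, "grip": 1}, {"dx": -0.54, "dy": -0.46, "grip": 1}, {"dx": -0.54, "dy": -0.46, "grip": 1}]}}

```text
invalid input
```

Call:
{"op": "jog_arm", "data": {"increments": [{"ax": 0, "ay": 0, "az": -0.029, "dx": 0, "dy": 0, "dz": -0.5, "grip": 1}, {"ax": 0, "ay": 0, "az": 0, "dx": -0.54, "dy": -0.46, "dz": -0.5, "grip": 1}, {"ax": 0, "ay": 0, "az": 0, "dx": -0.54, "dy": -0.46, "dz": -0.4, "grip": 1}, {"ax": 0, "ay": 0, "az": 0, "dx": -0.54, "dy": -0.46, "dz": 0, "grip": 1}, {"ax": 0, "ay": 0, "az": 0, "dx": -0.54, "dy": -0.46, "dz": 0, "grip": 1}, {"ax": 0, "ay": 0, "az": 0, "dx": -0.54, "dy": -0.46, "dz": 0, "grip": 1}, {"ax": 0, "ay": 0, "az": 0, "dx": -0.54, "dy": -0.46, "dz": 0, "grip": 1}, {"ax": 0, "ay": 0, "az": 0, "dx": -0.54, "dy": -0.46, "dz": 0, "grip": 1}], "squeeze": 30}}

```text
time_s: 0.87
ee_pos: [314.7, 445.5, 300.3]
tool_rot: [0.0, 0.071, 0.997, 0.0]
wrist_force: [1.1, -0.3, 0.6]
finger_gap: -0.1
finger_force: 0.0
```

Call:
{"op": "jog_arm", "data": {"increments": [{"ax": 0, "ay": 0, "az": 0, "dx": -0.54, "dy": -0.46, "dz": 0, "grip": 1}, {"ax": 0, "ay": 0, "az": 0, "dx": -0.54, "dy": -0.46, "dz": 0, "grip": 1}, {"ax": 0, "ay": 0, "az": 0, "dx": -0.54, "dy": -0.46, "dz": 0, "grip": 1}, {"ax": 0, "ay": 0, "az": 0, "dx": -0.54, "dy": -0.46, "dz": 0, "grip": 1}, {"ax": 0, "ay": 0, "az": 0, "dx": -0.54, "dy": -0.46, "dz": 0, "grip": 1}, {"ax": 0, "ay": 0, "az": 0, "dx": -0.54, "dy": -0.46, "dz": 0, "grip": 1}, {"ax": 0, "ay": 0, "az": 0, "dx": -0.54, "dy": -0.46, "dz": 0, "grip": 1}, {"ax": 0, "ay": 0, "az": 0, "dx": -0.54, "dy": -0.46, "dz": 0, "grip": 1}]}}

```text
time_s: 1.53
ee_pos: [502.3, 232.7, 300.4]
tool_rot: [0.0, 0.071, 0.997, 0.0]
wrist_force: [0.3, 0.3, -0.1]
finger_gap: 0.0
finger_force: 0.0
```

Call:
{"op": "jog_arm", "data": {"increments": [{"ax": 0, "ay": 0, "az": 0, "dx": -0.54, "dy": -0.46, "dz": 0, "grip": 1}, {"ax": 0, "ay": 0, "az": 0, "dx": -0.54, "dy": -0.46, "dz": 0, "grip": 1}, {"ax": 0, "ay": 0, "az": 0, "dx": -0.54, "dy": -0.46, "dz": 0, "grip": 1}, {"ax": 0, "ay": 0, "az": 0, "dx": -0.54, "dy": -0.46, "dz": 0, "grip": 1}, {"ax": 0, "ay": 0, "az": 0, "dx": -0.54, "dy": -0.46, "dz": 0, "grip": 1}, {"ax": 0, "ay": 0, "az": 0, "dx": -0.54, "dy": -0.46, "dz": 0, "grip": 1}, {"ax": 0, "ay": 0, "az": 0, "dx": -0.54, "dy": -0.46, "dz": 0, "grip": 1}, {"ax": 0, "ay": 0, "az": 0, "dx": -0.54, "dy": -0.46, "dz": 0, "grip": 1}]}}

```text
time_s: 2.2
ee_pos: [689.9, 20.1, 300.1]
tool_rot: [-0.0, 0.071, 0.997, 0.0]
wrist_force: [0.2, -0.3, 0.6]
finger_gap: 0.3
finger_force: 0.0
```

Call:
{"op": "jog_arm", "data": {"increments": [{"ax": 0, "ay": 0, "az": 0, "dx": 0, "dy": 0, "dz": 0.545, "grip": 1}, {"ax": 0, "ay": 0, "az": 0, "dx": 0, "dy": 0, "dz": 0.545, "grip": 1}, {"ax": 0, "ay": 0, "az": 0, "dx": 0, "dy": 0, "dz": 0.545, "grip": 1}, {"ax": 0, "ay": 0, "az": 0, "dx": 0, "dy": 0, "dz": 0.545, "grip": 1}, {"ax": 0, "ay": 0, "az": 0, "dx": 0.25, "dy": 0, "dz": 0, "grip": 1}, {"ax": 0, "ay": 0, "az": 0, "dx": 0.25, "dy": 0, "dz": 0, "grip": 1}, {"ax": 0, "ay": 0, "az": 0, "dx": 0.25, "dy": 0, "dz": 0, "grip": 1}, {"ax": 0, "ay": 0, "az": 0, "dx": 0.25, "dy": 0, "dz": 0, "grip": 1}]}}

```text
time_s: 2.87
ee_pos: [638.8, 28.5, 190.6]
tool_rot: [-0.0, 0.071, 0.997, -0.0]
wrist_force: [0.4, 0.1, 0.7]
finger_gap: -0.1
finger_force: 0.0
```

Call:
{"op": "jog_arm", "data": {"increments": [{"ax": 0, "ay": 0, "az": 0, "dx": 0.25, "dy": 0, "dz": 0.066, "grip": 1}, {"ax": 0, "ay": 0, "az": 0, "dx": 0.25, "dy": 0, "dz": 0.066, "grip": 1}, {"ax": 0, "ay": 0, "az": 0, "dx": 0.21, "dy": 0, "dz": 0.11, "grip": 1}, {"ax": 0, "ay": 0, "az": 0, "dx": 0.21, "dy": 0, "dz": 0.11, "grip": 1}, {"ax": 0, "ay": 0, "az": 0, "dx": 0.19, "dy": 0, "dz": 0.15, "grip": 1}, {"ax": 0, "ay": 0, "az": 0, "dx": 0.19, "dy": 0, "dz": 0.15, "grip": 1}, {"ax": 0, "ay": 0, "az": 0, "dx": 0.155, "dy": 0, "dz": 0.185, "grip": 1}, {"ax": 0, "ay": 0, "az": 0, "dx": 0.155, "dy": 0, "dz": 0.185, "grip": 1}]}}

```text
time_s: 3.53
ee_pos: [560.2, 39.7, 140.3]
tool_rot: [0.001, 0.071, 0.997, -0.0]
wrist_force: [1.2, -1.0, 1.3]
finger_gap: 0.0
finger_force: 0.7
```

Call:
{"op": "jog_arm", "data": {"increments": [{"ax": 0, "ay": 0, "az": 0, "dx": 0.115, "dy": 0, "dz": 0.21, "grip": 1}, {"ax": 0, "ay": 0, "az": 0, "dx": 0.115, "dy": 0, "dz": 0.21, "grip": 1}, {"ax": 0, "ay": 0, "az": 0, "dx": 0.06, "dy": 0, "dz": 0.17, "grip": 1}, {"ax": 0, "ay": 0, "az": 0, "dx": 0.06, "dy": 0, "dz": 0.17, "grip": 1}, {"ax": 0, "ay": 0, "az": 0, "dx": 0.03, "dy": 0, "dz": 0.16, "grip": 1}, {"ax": 0, "ay": 0, "az": 0, "dx": 0.03, "dy": 0, "dz": 0.16, "grip": 1}, {"ax": 0, "ay": 0, "az": 0, "dx": 0, "dy": 0, "dz": 0.04, "grip": 1}, {"ax": 0, "ay": 0, "az": 0, "dx": 0, "dy": 0, "dz": 0, "grip": 1}]}}

```text
time_s: 4.2
ee_pos: [539.4, 42.9, 84.1]
tool_rot: [-0.001, 0.071, 0.997, 0.0]
wrist_force: [-1.6, -0.8, 4.6]
finger_gap: 0.4
finger_force: 2.0
```

Run:
```python
from h import *
cv2.imwrite("pics/s1.png",optics.camera("scene")[100:400,100:500,::-1].repeat(2,0).repeat(2,1)[:600,:800])
print(robot.read_state()["wrist_force"],robot.read_state()["ee_pos"])
```

```text
[-0.775 -0.531  3.861] [539.379  42.874  84.089]
```

View pics/s1.png

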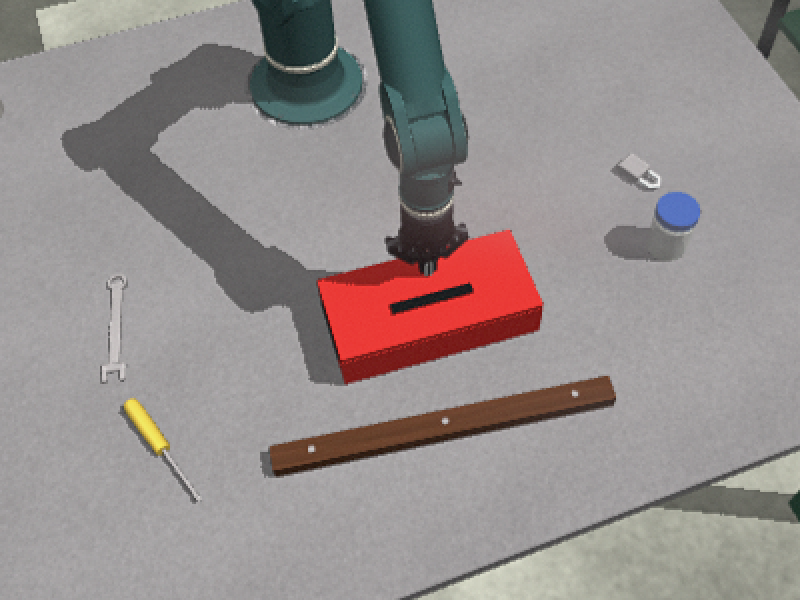

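The lid lies flat on the box; the handle is on top at (430,298) and the loose things are untouched. I'll press a touch more to confirm it's seated, then lift and go to the near left.

Call:
{"op": "jog_arm", "data": {"increments": [{"ax": 0, "ay": 0, "az": 0, "dx": 0, "dy": 0, "dz": 0.03, "grip": 1}, {"ax": 0, "ay": 0, "az": 0, "dx": 0, "dy": 0, "dz": 0.03, "grip": 1}, {"ax": 0, "ay": 0, "az": 0, "dx": 0, "dy": 0, "dz": 0, "grip": 1}, {"ax": 0, "ay": 0, "az": 0, "dx": 0, "dy": 0, "dz": 0, "grip": 1}, {"ax": 0, "ay": 0, "az": 0, "dx": 0, "dy": 0, "dz": 0, "grip": 1}, {"ax": 0, "ay": 0, "az": 0, "dx": 0, "dy": 0, "dz": 0, "grip": 1}, {"ax": 0, "ay": 0, "az": 0, "dx": 0, "dy": 0, "dz": 0, "grip": 1}, {"ax": 0, "ay": 0, "az": 0, "dx": 0, "dy": 0, "dz": 0, "grip": 1}]}}

```text
time_s: 4.92
ee_pos: [539.5, 42.9, 83.8]
tool_rot: [-0.001, 0.071, 0.997, 0.001]
wrist_force: [-10.0, -1.4, 29.5]
finger_gap: 0.1
finger_force: 14.3
```

Call:
{"op": "jog_arm", "data": {"increments": [{"ax": 0, "ay": 0, "az": 0, "dx": 0, "dy": 0, "dz": -0.7, "grip": 1}, {"ax": 0, "ay": 0, "az": 0, "dx": 0, "dy": 0, "dz": -0.7, "grip": 1}, {"ax": 0, "ay": 0, "az": 0, "dx": 0.45, "dy": 0.525, "dz": 0, "grip": 1}, {"ax": 0, "ay": 0, "az": 0, "dx": 0.45, "dy": 0.525, "dz": 0, "grip": 1}, {"ax": 0, "ay": 0, "az": 0, "dx": 0.45, "dy": 0.525, "dz": 0, "grip": 1}, {"ax": 0, "ay": 0, "az": 0, "dx": 0.45, "dy": 0.525, "dz": 0, "grip": 1}, {"ax": 0, "ay": 0, "az": 0, "dx": 0, "dy": 0, "dz": 0, "grip": 1}, {"ax": 0, "ay": 0, "az": 0, "dx": 0, "dy": 0, "dz": 0, "grip": 1}]}}

```text
time_s: 5.58
ee_pos: [464.6, 161.8, 151.1]
tool_rot: [-0.0, 0.069, 0.998, 0.0]
wrist_force: [0.4, -0.1, 0.0]
finger_gap: 0.3
finger_force: 0.0
```

```bash
cat >> h.py <<'E'
O=np.array([742.8,-15.7]);n=np.array([.99,-.1416]);t=np.array([.1416,.99])
def look():
    im=optics.camera("top");h=cv2.cvtColor(im,cv2.COLOR_RGB2HSV)
    m=big(masks(im)[0]&(h[...,2]>125))
    P=cast("top",np.argwhere(m)[:,::-1],84)[:,:2]-O
    B=np.c_[P@n,P@t].astype(np.float32)   # batten frame
    (c,s,a)=cv2.minAreaRect(B);q=cv2.boxPoints((c,s,a))
    q=q[np.argsort(-q[:,0])] ;
    f=q[np.argsort(-(q[:,0]))][:2];f=f[np.argsort(-f[:,1])];nr=q[2:];nr=nr[np.argsort(-nr[:,1])]
    d=f[0]-f[1];ps=-np.arctan2(d[0],d[1])
    print("size",np.round(sorted(s),1),"far L/R",f.round(1).tolist(),"near L/R",nr.round(1).tolist(),"yaw %.4f leadL %.1f"%(ps,320*np.sin(-ps)))
    return m
def tcp():
    s=robot.read_state();p=s["ee_pos"][:2]-O
    print("t",s["time_s"],"tcp XY",(p@n).round(1),(p@t).round(1),"z",s["ee_pos"][2].round(1),"F",s["wrist_force"].round(1))
E
python3 - <<'E'
from h import *
m=look();tcp()
p=optics.camera("scene");h=cv2.cvtColor(p,cv2.COLOR_RGB2HSV);m=big(masks(p)[0]&(h[...,2]>170))
c=max(cv2.findContours(m.astype(np.uint8),0,2)[0],key=len);q=cv2.approxPolyDP(c,4,True)[:,0];print(q.tolist());W=cast("scene",q,84)[:,:2]-O;print(np.c_[W@n,W@t])
E
```

```text
size [148.7 317.2] far L/R [[-112.80000305175781, 186.5], [-87.0999984741211, -129.6999969482422]] near L/R [[-261.0, 174.39999389648438], [-235.3000030517578, -141.6999969482422]] yaw 0.0810 leadL -25.9
t 5.6333 tcp XY -299.4 134.8 z 151.1 F [-0.1 -0.7 -0.2]
[[356, 219], [350, 222], [346, 217], [259, 240], [270, 279], [370, 252]]
[[-238.163  173.751]
 [-231.174  152.105]
 [-252.961  144.736]
 [-228.867 -140.666]
 [ -85.576 -131.012]
 [-109.29   182.398]]
```

Call:
{"op": "jog_arm", "data": {"increments": [{"ax": 0, "ay": 0, "az": 0, "dx": 0, "dy": 0, "dz": 0.6, "grip": 1}, {"ax": 0, "ay": 0, "az": 0, "dx": 0, "dy": 0, "dz": 0.6, "grip": 1}, {"ax": 0, "ay": 0, "az": 0, "dx": 0, "dy": 0, "dz": 0.6, "grip": 1}, {"ax": 0, "ay": 0, "az": 0, "dx": 0, "dy": 0, "dz": 0.56, "grip": 1}, {"ax": 0, "ay": 0, "az": 0, "dx": -0.14, "dy": 0, "dz": 0, "grip": 1}, {"ax": 0, "ay": 0, "az": 0, "dx": -0.14, "dy": 0, "dz": 0, "grip": 1}, {"ax": 0, "ay": 0, "az": 0, "dx": -0.14, "dy": 0, "dz": 0, "grip": 1}, {"ax": 0, "ay": 0, "az": 0, "dx": -0.14, "dy": 0, "dz": 0, "grip": 1}]}}

```text
time_s: 6.35
ee_pos: [494.7, 155.5, 34.8]
tool_rot: [0.0, 0.072, 0.997, 0.001]
wrist_force: [-7.2, 2.7, 3.3]
finger_gap: 0.1
finger_force: 0.0
```

Call:
{"op": "jog_arm", "data": {"increments": [{"ax": 0, "ay": 0, "az": 0, "dx": -0.09, "dy": 0, "dz": 0, "grip": 1}, {"ax": 0, "ay": 0, "az": 0, "dx": -0.09, "dy": 0, "dz": 0, "grip": 1}, {"ax": 0, "ay": 0, "az": 0, "dx": -0.09, "dy": 0, "dz": 0, "grip": 1}, {"ax": 0, "ay": 0, "az": 0, "dx": -0.09, "dy": 0, "dz": 0, "grip": 1}, {"ax": 0, "ay": 0, "az": 0, "dx": -0.09, "dy": 0, "dz": 0, "grip": 1}, {"ax": 0, "ay": 0, "az": 0, "dx": -0.09, "dy": 0, "dz": 0, "grip": 1}, {"ax": 0, "ay": 0, "az": 0, "dx": -0.09, "dy": 0, "dz": 0, "grip": 1}, {"ax": 0, "ay": 0, "az": 0, "dx": 0, "dy": 0, "dz": 0, "grip": 1}]}}

```text
time_s: 7.02
ee_pos: [524.2, 152.5, 34.5]
tool_rot: [-0.001, 0.071, 0.997, 0.001]
wrist_force: [-6.8, 2.0, 0.4]
finger_gap: -0.1
finger_force: 0.0
```

Run:
```python
from h import *
m=look();tcp()
```

```text
size [148.7 315.9] far L/R [[-74.0999984741211, 168.8000030517578], [-96.30000305175781, -146.3000030517578]] near L/R [[-222.39999389648438, 179.3000030517578], [-244.60000610351562, -135.8000030517578]] yaw -0.0702 leadL 22.4
t 7.0667 tcp XY -240.2 135.2 z 34.5 F [-4.4  1.9 -0.1]
```

Call:
{"op": "jog_arm", "data": {"increments": [{"ax": 0, "ay": 0, "az": 0, "dx": -0.05, "dy": 0, "dz": 0, "grip": 1}, {"ax": 0, "ay": 0, "az": 0, "dx": -0.05, "dy": 0, "dz": 0, "grip": 1}, {"ax": 0, "ay": 0, "az": 0, "dx": 0, "dy": 0, "dz": 0, "grip": 1}, {"ax": 0, "ay": 0, "az": 0, "dx": 0, "dy": 0, "dz": 0, "grip": 1}, {"ax": 0, "ay": 0, "az": 0, "dx": 0.4, "dy": 0, "dz": 0, "grip": 1}, {"ax": 0, "ay": 0, "az": 0, "dx": 0.4, "dy": 0, "dz": 0, "grip": 1}, {"ax": 0, "ay": 0, "az": 0, "dx": 0, "dy": -0.6, "dz": 0, "grip": 1}, {"ax": 0, "ay": 0, "az": 0, "dx": 0, "dy": -0.6, "dz": 0, "grip": 1}]}}

```text
time_s: 7.73
ee_pos: [482.2, 98.6, 34.9]
tool_rot: [0.002, 0.069, 0.998, 0.001]
wrist_force: [0.8, -0.6, -0.0]
finger_gap: -0.2
finger_force: 0.0
```

Call:
{"op": "jog_arm", "data": {"increments": [{"ax": 0, "ay": 0, "az": 0, "dx": 0, "dy": -0.6, "dz": 0, "grip": 1}, {"ax": 0, "ay": 0, "az": 0, "dx": 0, "dy": -0.6, "dz": 0, "grip": 1}, {"ax": 0, "ay": 0, "az": 0, "dx": 0, "dy": -0.6, "dz": 0, "grip": 1}, {"ax": 0, "ay": 0, "az": 0, "dx": 0, "dy": -0.6, "dz": 0, "grip": 1}, {"ax": 0, "ay": 0, "az": 0, "dx": 0, "dy": -0.6, "dz": 0, "grip": 1}, {"ax": 0, "ay": 0, "az": 0, "dx": 0, "dy": -0.46, "dz": 0, "grip": 1}, {"ax": 0, "ay": 0, "az": 0, "dx": 0, "dy": 0, "dz": 0, "grip": 1}, {"ax": 0, "ay": 0, "az": 0, "dx": 0, "dy": 0, "dz": 0, "grip": 1}]}}

```text
time_s: 8.4
ee_pos: [458.2, -76.5, 34.7]
tool_rot: [0.002, 0.073, 0.997, -0.0]
wrist_force: [0.8, 0.3, 0.4]
finger_gap: -0.0
finger_force: 0.0
```

Run:
```python
from h import *
m=look();tcp()
```

```text
size [148.6 315.8] far L/R [[-68.4000015258789, 166.1999969482422], [-97.5, -148.3000030517578]] near L/R [[-216.39999389648438, 179.89999389648438], [-245.5, -134.60000610351562]] yaw -0.0921 leadL 29.4
t 8.45 tcp XY -273.4 -99.0 z 34.4 F [0.5 0.9 0.7]
```

Call:
{"op": "jog_arm", "data": {"increments": [{"ax": 0, "ay": 0, "az": 0, "dx": -0.14, "dy": 0, "dz": 0, "grip": 1}, {"ax": 0, "ay": 0, "az": 0, "dx": -0.14, "dy": 0, "dz": 0, "grip": 1}, {"ax": 0, "ay": 0, "az": 0, "dx": -0.09, "dy": 0, "dz": 0, "grip": 1}, {"ax": 0, "ay": 0, "az": 0, "dx": -0.09, "dy": 0, "dz": 0, "grip": 1}, {"ax": 0, "ay": 0, "az": 0, "dx": -0.09, "dy": 0, "dz": 0, "grip": 1}, {"ax": 0, "ay": 0, "az": 0, "dx": -0.09, "dy": 0, "dz": 0, "grip": 1}, {"ax": 0, "ay": 0, "az": 0, "dx": -0.09, "dy": 0, "dz": 0, "grip": 1}, {"ax": 0, "ay": 0, "az": 0, "dx": -0.09, "dy": 0, "dz": 0, "grip": 1}]}}

```text
time_s: 9.12
ee_pos: [494.6, -80.0, 32.2]
tool_rot: [-0.003, 0.071, 0.997, -0.0]
wrist_force: [-8.8, -1.9, 1.6]
finger_gap: -0.3
finger_force: 0.0
```

Call:
{"op": "jog_arm", "data": {"increments": [{"ax": 0, "ay": 0, "az": 0, "dx": -0.09, "dy": 0, "dz": 0, "grip": 1}, {"ax": 0, "ay": 0, "az": 0, "dx": -0.09, "dy": 0, "dz": 0, "grip": 1}, {"ax": 0, "ay": 0, "az": 0, "dx": -0.05, "dy": 0, "dz": 0, "grip": 1}, {"ax": 0, "ay": 0, "az": 0, "dx": 0, "dy": 0, "dz": 0, "grip": 1}, {"ax": 0, "ay": 0, "az": 0, "dx": 0, "dy": 0, "dz": 0, "grip": 1}, {"ax": 0, "ay": 0, "az": 0, "dx": 0, "dy": 0, "dz": 0, "grip": 1}, {"ax": 0, "ay": 0, "az": 0, "dx": 0, "dy": 0, "dz": 0, "grip": 1}, {"ax": 0, "ay": 0, "az": 0, "dx": 0, "dy": 0, "dz": 0, "grip": 1}]}}

```text
time_s: 9.78
ee_pos: [506.6, -81.4, 32.2]
tool_rot: [-0.002, 0.071, 0.998, -0.0]
wrist_force: [-5.4, 0.1, -0.9]
finger_gap: -0.1
finger_force: 0.0
```

Run:
```python
from h import *
m=look();tcp()
```

```text
size [148.4 316. ] far L/R [[-79.5999984741211, 182.6999969482422], [-58.70000076293945, -132.6999969482422]] near L/R [[-227.6999969482422, 172.89999389648438], [-206.8000030517578, -142.5]] yaw 0.0662 leadL -21.2
t 9.8333 tcp XY -224.6 -98.5 z 32.2 F [-5.4 -1.4 -1.8]
```

Call:
{"op": "jog_arm", "data": {"increments": [{"ax": 0, "ay": 0, "az": 0, "dx": -0.06, "dy": 0, "dz": 0, "grip": 1}, {"ax": 0, "ay": 0, "az": 0, "dx": -0.06, "dy": 0, "dz": 0, "grip": 1}, {"ax": 0, "ay": 0, "az": 0, "dx": 0, "dy": 0, "dz": 0, "grip": 1}, {"ax": 0, "ay": 0, "az": 0, "dx": 0, "dy": 0, "dz": 0, "grip": 1}, {"ax": 0, "ay": 0, "az": 0, "dx": 0.45, "dy": 0, "dz": 0, "grip": 1}, {"ax": 0, "ay": 0, "az": 0, "dx": 0.45, "dy": 0, "dz": 0, "grip": 1}, {"ax": 0, "ay": 0, "az": 0, "dx": 0, "dy": 0.6, "dz": 0, "grip": 1}, {"ax": 0, "ay": 0, "az": 0, "dx": 0, "dy": 0.6, "dz": 0, "grip": 1}]}}

```text
time_s: 10.5
ee_pos: [478.2, -17.5, 33.3]
tool_rot: [0.0, 0.073, 0.997, -0.0]
wrist_force: [1.9, -0.4, -0.7]
finger_gap: 0.0
finger_force: 0.0
```

Call:
{"op": "jog_arm", "data": {"increments": [{"ax": 0, "ay": 0, "az": 0, "dx": 0, "dy": 0.6, "dz": 0, "grip": 1}, {"ax": 0, "ay": 0, "az": 0, "dx": 0, "dy": 0.6, "dz": 0, "grip": 1}, {"ax": 0, "ay": 0, "az": 0, "dx": 0, "dy": 0.6, "dz": 0, "grip": 1}, {"ax": 0, "ay": 0, "az": 0, "dx": 0, "dy": 0.6, "dz": 0, "grip": 1}, {"ax": 0, "ay": 0, "az": 0, "dx": 0, "dy": 0.6, "dz": 0, "grip": 1}, {"ax": 0, "ay": 0, "az": 0, "dx": 0, "dy": 0.46, "dz": 0, "grip": 1}, {"ax": 0, "ay": 0, "az": 0, "dx": 0, "dy": 0, "dz": 0, "grip": 1}, {"ax": 0, "ay": 0, "az": 0, "dx": 0, "dy": 0, "dz": 0, "grip": 1}]}}

```text
time_s: 11.17
ee_pos: [503.6, 156.8, 33.1]
tool_rot: [0.0, 0.069, 0.998, 0.0]
wrist_force: [-0.2, -0.7, -0.1]
finger_gap: -0.1
finger_force: 0.0
```

Run:
```python
from h import *
m=look();tcp()
```

```text
size [148.6 316.2] far L/R [[-81.0999984741211, 185.8000030517578], [-50.70000076293945, -128.89999389648438]] near L/R [[-229.0, 171.5], [-198.60000610351562, -143.1999969482422]] yaw 0.0965 leadL -30.8
t 11.2167 tcp XY -261.2 134.9 z 33.1 F [-0.   0.1  0.6]
```

Call:
{"op": "jog_arm", "data": {"increments": [{"ax": 0, "ay": 0, "az": 0, "dx": -0.15, "dy": 0, "dz": 0, "grip": 1}, {"ax": 0, "ay": 0, "az": 0, "dx": -0.15, "dy": 0, "dz": 0, "grip": 1}, {"ax": 0, "ay": 0, "az": 0, "dx": -0.1, "dy": 0, "dz": 0, "grip": 1}, {"ax": 0, "ay": 0, "az": 0, "dx": -0.1, "dy": 0, "dz": 0, "grip": 1}, {"ax": 0, "ay": 0, "az": 0, "dx": -0.1, "dy": 0, "dz": 0, "grip": 1}, {"ax": 0, "ay": 0, "az": 0, "dx": -0.1, "dy": 0, "dz": 0, "grip": 1}, {"ax": 0, "ay": 0, "az": 0, "dx": -0.1, "dy": 0, "dz": 0, "grip": 1}, {"ax": 0, "ay": 0, "az": 0, "dx": -0.1, "dy": 0, "dz": 0, "grip": 1}]}}

```text
time_s: 11.88
ee_pos: [545.4, 148.2, 32.4]
tool_rot: [-0.003, 0.071, 0.997, 0.0]
wrist_force: [-8.7, 4.0, 3.4]
finger_gap: 0.1
finger_force: 0.0
```

Call:
{"op": "jog_arm", "data": {"increments": [{"ax": 0, "ay": 0, "az": 0, "dx": -0.1, "dy": 0, "dz": 0, "grip": 1}, {"ax": 0, "ay": 0, "az": 0, "dx": -0.1, "dy": 0, "dz": 0, "grip": 1}, {"ax": 0, "ay": 0, "az": 0, "dx": -0.08, "dy": 0, "dz": 0, "grip": 1}, {"ax": 0, "ay": 0, "az": 0, "dx": -0.06, "dy": 0, "dz": 0, "grip": 1}, {"ax": 0, "ay": 0, "az": 0, "dx": 0, "dy": 0, "dz": 0, "grip": 1}, {"ax": 0, "ay": 0, "az": 0, "dx": 0, "dy": 0, "dz": 0, "grip": 1}, {"ax": 0, "ay": 0, "az": 0, "dx": 0, "dy": 0, "dz": 0, "grip": 1}, {"ax": 0, "ay": 0, "az": 0, "dx": 0, "dy": 0, "dz": 0, "grip": 1}]}}

```text
time_s: 12.55
ee_pos: [562.7, 146.0, 32.5]
tool_rot: [-0.002, 0.072, 0.997, 0.0]
wrist_force: [-4.4, 3.9, -0.5]
finger_gap: 0.4
finger_force: 0.0
```

Run:
```python
from h import *
m=look();tcp()
```

```text
size [151.  315.9] far L/R [[-33.5, 165.3000030517578], [-62.099998474121094, -149.3000030517578]] near L/R [[-183.8000030517578, 179.0], [-212.39999389648438, -135.60000610351562]] yaw -0.0906 leadL 29.0
t 12.6 tcp XY -201.1 134.5 z 32.5 F [-4.1  3.4 -0.8]
```

Call:
{"op": "jog_arm", "data": {"increments": [{"ax": 0, "ay": 0, "az": 0, "dx": 0.45, "dy": 0, "dz": 0, "grip": 1}, {"ax": 0, "ay": 0, "az": 0, "dx": 0.45, "dy": 0, "dz": 0, "grip": 1}, {"ax": 0, "ay": 0, "az": 0, "dx": 0, "dy": -0.66, "dz": 0, "grip": 1}, {"ax": 0, "ay": 0, "az": 0, "dx": 0, "dy": -0.66, "dz": 0, "grip": 1}, {"ax": 0, "ay": 0, "az": 0, "dx": 0, "dy": -0.66, "dz": 0, "grip": 1}, {"ax": 0, "ay": 0, "az": 0, "dx": 0, "dy": -0.66, "dz": 0, "grip": 1}, {"ax": 0, "ay": 0, "az": 0, "dx": 0, "dy": -0.66, "dz": 0, "grip": 1}, {"ax": 0, "ay": 0, "az": 0, "dx": 0, "dy": -0.66, "dz": 0, "grip": 1}]}}

```text
time_s: 13.27
ee_pos: [492.0, -46.7, 33.4]
tool_rot: [0.0, 0.072, 0.997, -0.0]
wrist_force: [0.6, 0.0, -0.4]
finger_gap: 0.0
finger_force: 0.0
```

Call:
{"op": "jog_arm", "data": {"increments": [{"ax": 0, "ay": 0, "az": 0, "dx": 0, "dy": -0.66, "dz": 0, "grip": 1}, {"ax": 0, "ay": 0, "az": 0, "dx": 0, "dy": 0, "dz": 0, "grip": 1}, {"ax": 0, "ay": 0, "az": 0, "dx": 0, "dy": 0, "dz": 0, "grip": 1}, {"ax": 0, "ay": 0, "az": 0, "dx": -0.1, "dy": 0, "dz": 0, "grip": 1}, {"ax": 0, "ay": 0, "az": 0, "dx": -0.1, "dy": 0, "dz": 0, "grip": 1}, {"ax": 0, "ay": 0, "az": 0, "dx": -0.1, "dy": 0, "dz": 0, "grip": 1}, {"ax": 0, "ay": 0, "az": 0, "dx": 0, "dy": 0, "dz": 0, "grip": 1}, {"ax": 0, "ay": 0, "az": 0, "dx": 0, "dy": 0, "dz": 0, "grip": 1}]}}

```text
time_s: 13.93
ee_pos: [502.6, -78.1, 33.1]
tool_rot: [0.0, 0.07, 0.998, 0.0]
wrist_force: [-0.3, 1.1, 0.1]
finger_gap: 0.2
finger_force: 0.0
```

Run:
```python
from h import *
m=look();tcp()
```

```text
size [148.6 316.3] far L/R [[-33.400001525878906, 165.89999389648438], [-62.0, -149.10000610351562]] near L/R [[-181.39999389648438, 179.3000030517578], [-210.0, -135.60000610351562]] yaw -0.0906 leadL 29.0
t 13.9833 tcp XY -229.5 -96.0 z 33.0 F [-1.2 -0.7 -1.1]
```

Call:
{"op": "jog_arm", "data": {"increments": [{"ax": 0, "ay": 0, "az": 0, "dx": -0.09, "dy": 0, "dz": 0, "grip": 1}, {"ax": 0, "ay": 0, "az": 0, "dx": -0.09, "dy": 0, "dz": 0, "grip": 1}, {"ax": 0, "ay": 0, "az": 0, "dx": -0.09, "dy": 0, "dz": 0, "grip": 1}, {"ax": 0, "ay": 0, "az": 0, "dx": -0.09, "dy": 0, "dz": 0, "grip": 1}, {"ax": 0, "ay": 0, "az": 0, "dx": -0.09, "dy": 0, "dz": 0, "grip": 1}, {"ax": 0, "ay": 0, "az": 0, "dx": -0.09, "dy": 0, "dz": 0, "grip": 1}, {"ax": 0, "ay": 0, "az": 0, "dx": -0.09, "dy": 0, "dz": 0, "grip": 1}, {"ax": 0, "ay": 0, "az": 0, "dx": -0.09, "dy": 0, "dz": 0, "grip": 1}]}}

```text
time_s: 14.65
ee_pos: [534.1, -84.8, 32.1]
tool_rot: [-0.004, 0.071, 0.997, -0.0]
wrist_force: [-9.5, -1.8, 1.5]
finger_gap: -0.1
finger_force: 0.0
```

Call:
{"op": "jog_arm", "data": {"increments": [{"ax": 0, "ay": 0, "az": 0, "dx": -0.09, "dy": 0, "dz": 0, "grip": 1}, {"ax": 0, "ay": 0, "az": 0, "dx": -0.09, "dy": 0, "dz": 0, "grip": 1}, {"ax": 0, "ay": 0, "az": 0, "dx": -0.07, "dy": 0, "dz": 0, "grip": 1}, {"ax": 0, "ay": 0, "az": 0, "dx": 0, "dy": 0, "dz": 0, "grip": 1}, {"ax": 0, "ay": 0, "az": 0, "dx": 0, "dy": 0, "dz": 0, "grip": 1}, {"ax": 0, "ay": 0, "az": 0, "dx": 0, "dy": 0, "dz": 0, "grip": 1}, {"ax": 0, "ay": 0, "az": 0, "dx": 0, "dy": 0, "dz": 0, "grip": 1}, {"ax": 0, "ay": 0, "az": 0, "dx": 0, "dy": 0, "dz": 0, "grip": 1}]}}

```text
time_s: 15.32
ee_pos: [547.7, -86.5, 32.2]
tool_rot: [-0.002, 0.071, 0.997, -0.0]
wrist_force: [-4.7, -1.1, -1.2]
finger_gap: 0.2
finger_force: 0.0
```

Run:
```python
from h import *
m=look();tcp()
```

```text
size [150.  315.9] far L/R [[-43.29999923706055, 185.60000610351562], [-13.800000190734863, -128.89999389648438]] near L/R [[-192.6999969482422, 171.60000610351562], [-163.10000610351562, -143.0]] yaw 0.0937 leadL -29.9
t 15.3667 tcp XY -183.2 -97.7 z 32.2 F [-5.3 -1.  -0.7]
```

Call:
{"op": "jog_arm", "data": {"increments": [{"ax": 0, "ay": 0, "az": 0, "dx": 0.45, "dy": 0, "dz": 0, "grip": 1}, {"ax": 0, "ay": 0, "az": 0, "dx": 0.45, "dy": 0, "dz": 0, "grip": 1}, {"ax": 0, "ay": 0, "az": 0, "dx": 0, "dy": 0.66, "dz": 0, "grip": 1}, {"ax": 0, "ay": 0, "az": 0, "dx": 0, "dy": 0.66, "dz": 0, "grip": 1}, {"ax": 0, "ay": 0, "az": 0, "dx": 0, "dy": 0.66, "dz": 0, "grip": 1}, {"ax": 0, "ay": 0, "az": 0, "dx": 0, "dy": 0.66, "dz": 0, "grip": 1}, {"ax": 0, "ay": 0, "az": 0, "dx": 0, "dy": 0.66, "dz": 0, "grip": 1}, {"ax": 0, "ay": 0, "az": 0, "dx": 0, "dy": 0.66, "dz": 0, "grip": 1}]}}

```text
time_s: 16.03
ee_pos: [534.4, 118.4, 33.4]
tool_rot: [0.001, 0.071, 0.997, 0.0]
wrist_force: [0.0, -0.1, -0.6]
finger_gap: 0.1
finger_force: 0.0
```

Call:
{"op": "jog_arm", "data": {"increments": [{"ax": 0, "ay": 0, "az": 0, "dx": 0, "dy": 0.66, "dz": 0, "grip": 1}, {"ax": 0, "ay": 0, "az": 0, "dx": 0, "dy": 0, "dz": 0, "grip": 1}, {"ax": 0, "ay": 0, "az": 0, "dx": 0, "dy": 0, "dz": 0, "grip": 1}, {"ax": 0, "ay": 0, "az": 0, "dx": -0.1, "dy": 0, "dz": 0, "grip": 1}, {"ax": 0, "ay": 0, "az": 0, "dx": -0.1, "dy": 0, "dz": 0, "grip": 1}, {"ax": 0, "ay": 0, "az": 0, "dx": -0.1, "dy": 0, "dz": 0, "grip": 1}, {"ax": 0, "ay": 0, "az": 0, "dx": 0, "dy": 0, "dz": 0, "grip": 1}, {"ax": 0, "ay": 0, "az": 0, "dx": 0, "dy": 0, "dz": 0, "grip": 1}]}}

```text
time_s: 16.7
ee_pos: [553.7, 145.7, 33.2]
tool_rot: [0.0, 0.072, 0.997, -0.0]
wrist_force: [-1.0, 0.7, 0.1]
finger_gap: -0.1
finger_force: 0.0
```

Run:
```python
from h import *
m=look();tcp()
```

```text
size [150.9 315.9] far L/R [[-42.400001525878906, 185.1999969482422], [-13.699999809265137, -129.39999389648438]] near L/R [[-192.6999969482422, 171.5], [-164.0, -143.10000610351562]] yaw 0.0911 leadL -29.1
t 16.75 tcp XY -210.5 133.3 z 33.2 F [-0.6 -0.1  0.6]
```

Call:
{"op": "jog_arm", "data": {"increments": [{"ax": 0, "ay": 0, "az": 0, "dx": -0.09, "dy": 0, "dz": 0, "grip": 1}, {"ax": 0, "ay": 0, "az": 0, "dx": -0.09, "dy": 0, "dz": 0, "grip": 1}, {"ax": 0, "ay": 0, "az": 0, "dx": -0.09, "dy": 0, "dz": 0, "grip": 1}, {"ax": 0, "ay": 0, "az": 0, "dx": -0.09, "dy": 0, "dz": 0, "grip": 1}, {"ax": 0, "ay": 0, "az": 0, "dx": -0.09, "dy": 0, "dz": 0, "grip": 1}, {"ax": 0, "ay": 0, "az": 0, "dx": -0.09, "dy": 0, "dz": 0, "grip": 1}, {"ax": 0, "ay": 0, "az": 0, "dx": -0.09, "dy": 0, "dz": 0, "grip": 1}, {"ax": 0, "ay": 0, "az": 0, "dx": -0.09, "dy": 0, "dz": 0, "grip": 1}]}}

```text
time_s: 17.42
ee_pos: [585.6, 144.0, 32.3]
tool_rot: [-0.004, 0.071, 0.997, 0.001]
wrist_force: [-8.4, 5.0, 1.9]
finger_gap: -0.3
finger_force: 0.0
```

Call:
{"op": "jog_arm", "data": {"increments": [{"ax": 0, "ay": 0, "az": 0, "dx": -0.06, "dy": 0, "dz": 0, "grip": 1}, {"ax": 0, "ay": 0, "az": 0, "dx": -0.04, "dy": 0, "dz": 0, "grip": 1}, {"ax": 0, "ay": 0, "az": 0, "dx": 0, "dy": 0, "dz": 0, "grip": 1}, {"ax": 0, "ay": 0, "az": 0, "dx": 0, "dy": 0, "dz": 0, "grip": 1}, {"ax": 0, "ay": 0, "az": 0, "dx": 0, "dy": 0, "dz": 0, "grip": 1}, {"ax": 0, "ay": 0, "az": 0, "dx": 0, "dy": 0, "dz": 0, "grip": 1}, {"ax": 0, "ay": 0, "az": 0, "dx": 0, "dy": 0, "dz": 0, "grip": 1}, {"ax": 0, "ay": 0, "az": 0, "dx": 0, "dy": 0, "dz": 0, "grip": 1}]}}

```text
time_s: 18.08
ee_pos: [591.4, 143.0, 32.3]
tool_rot: [-0.003, 0.071, 0.997, 0.0]
wrist_force: [-4.8, 4.0, -1.3]
finger_gap: -0.2
finger_force: 0.0
```

Run:
```python
from h import *
m=look();tcp()
```

```text
size [153.3 317.9] far L/R [[-5.0, 171.8000030517578], [-24.0, -145.60000610351562]] near L/R [[-158.10000610351562, 180.89999389648438], [-177.0, -136.39999389648438]] yaw -0.0597 leadL 19.1
t 18.1333 tcp XY -172.4 135.6 z 32.3 F [-5.2  3.9 -0.5]
```

Call:
{"op": "jog_arm", "data": {"increments": [{"ax": 0, "ay": 0, "az": 0, "dx": -0.04, "dy": 0, "dz": 0, "grip": 1}, {"ax": 0, "ay": 0, "az": 0, "dx": -0.04, "dy": 0, "dz": 0, "grip": 1}, {"ax": 0, "ay": 0, "az": 0, "dx": -0.02, "dy": 0, "dz": 0, "grip": 1}, {"ax": 0, "ay": 0, "az": 0, "dx": 0, "dy": 0, "dz": 0, "grip": 1}, {"ax": 0, "ay": 0, "az": 0, "dx": 0, "dy": 0, "dz": 0, "grip": 1}, {"ax": 0, "ay": 0, "az": 0, "dx": 0, "dy": 0, "dz": 0, "grip": 1}, {"ax": 0, "ay": 0, "az": 0, "dx": 0, "dy": 0, "dz": 0, "grip": 1}, {"ax": 0, "ay": 0, "az": 0, "dx": 0, "dy": 0, "dz": 0, "grip": 1}]}}

```text
time_s: 18.8
ee_pos: [595.4, 142.8, 32.3]
tool_rot: [-0.003, 0.071, 0.997, 0.001]
wrist_force: [-7.1, 5.0, 1.7]
finger_gap: 0.4
finger_force: 0.0
```

Run:
```python
from h import *
m=look();tcp()
```

```text
size [150.7 317.4] far L/R [[-0.0, 168.8000030517578], [-24.899999618530273, -147.6999969482422]] near L/R [[-150.3000030517578, 180.60000610351562], [-175.1999969482422, -135.89999389648438]] yaw -0.0785 leadL 25.1
t 18.85 tcp XY -168.4 136.1 z 32.3 F [-7.1  4.7  2.2]
```

Call:
{"op": "jog_arm", "data": {"increments": [{"ax": 0, "ay": 0, "az": 0, "dx": -0.05, "dy": 0, "dz": 0, "grip": 1}, {"ax": 0, "ay": 0, "az": 0, "dx": 0, "dy": 0, "dz": 0, "grip": 1}, {"ax": 0, "ay": 0, "az": 0, "dx": 0, "dy": 0, "dz": 0, "grip": 1}, {"ax": 0, "ay": 0, "az": 0, "dx": 0, "dy": 0, "dz": 0, "grip": 1}, {"ax": 0, "ay": 0, "az": 0, "dx": 0.45, "dy": 0, "dz": 0, "grip": 1}, {"ax": 0, "ay": 0, "az": 0, "dx": 0.45, "dy": 0, "dz": 0, "grip": 1}, {"ax": 0, "ay": 0, "az": 0, "dx": 0, "dy": -0.66, "dz": 0, "grip": 1}, {"ax": 0, "ay": 0, "az": 0, "dx": 0, "dy": -0.66, "dz": 0, "grip": 1}]}}

```text
time_s: 19.52
ee_pos: [546.5, 83.7, 33.2]
tool_rot: [0.0, 0.068, 0.998, 0.001]
wrist_force: [0.3, -1.0, 0.1]
finger_gap: 0.2
finger_force: 0.0
```

Call:
{"op": "jog_arm", "data": {"increments": [{"ax": 0, "ay": 0, "az": 0, "dx": 0, "dy": -0.66, "dz": 0, "grip": 1}, {"ax": 0, "ay": 0, "az": 0, "dx": 0, "dy": -0.66, "dz": 0, "grip": 1}, {"ax": 0, "ay": 0, "az": 0, "dx": 0, "dy": -0.66, "dz": 0, "grip": 1}, {"ax": 0, "ay": 0, "az": 0, "dx": 0, "dy": -0.66, "dz": 0, "grip": 1}, {"ax": 0, "ay": 0, "az": 0, "dx": 0, "dy": -0.72, "dz": 0, "grip": 1}, {"ax": 0, "ay": 0, "az": 0, "dx": 0, "dy": 0, "dz": 0, "grip": 1}, {"ax": 0, "ay": 0, "az": 0, "dx": 0, "dy": 0, "dz": 0, "grip": 1}, {"ax": 0, "ay": 0, "az": 0, "dx": 0, "dy": 0, "dz": 0, "grip": 1}]}}

```text
time_s: 20.18
ee_pos: [523.7, -85.0, 33.3]
tool_rot: [0.0, 0.072, 0.997, 0.0]
wrist_force: [0.4, 0.5, -0.8]
finger_gap: 0.2
finger_force: 0.0
```

Run:
```python
from h import *
m=look();tcp()
```

```text
size [150.5 317.5] far L/R [[0.10000000149011612, 168.8000030517578], [-25.0, -147.6999969482422]] near L/R [[-149.89999389648438, 180.6999969482422], [-175.0, -135.8000030517578]] yaw -0.0792 leadL 25.3
t 20.2333 tcp XY -207.2 -98.7 z 33.2 F [ 0.4  0.  -0.1]
```

Call:
{"op": "jog_arm", "data": {"increments": [{"ax": 0, "ay": 0, "az": 0, "dx": -0.16, "dy": 0, "dz": 0, "grip": 1}, {"ax": 0, "ay": 0, "az": 0, "dx": -0.16, "dy": 0, "dz": 0, "grip": 1}, {"ax": 0, "ay": 0, "az": 0, "dx": -0.08, "dy": 0, "dz": 0, "grip": 1}, {"ax": 0, "ay": 0, "az": 0, "dx": -0.08, "dy": 0, "dz": 0, "grip": 1}, {"ax": 0, "ay": 0, "az": 0, "dx": -0.08, "dy": 0, "dz": 0, "grip": 1}, {"ax": 0, "ay": 0, "az": 0, "dx": -0.08, "dy": 0, "dz": 0, "grip": 1}, {"ax": 0, "ay": 0, "az": 0, "dx": -0.08, "dy": 0, "dz": 0, "grip": 1}, {"ax": 0, "ay": 0, "az": 0, "dx": -0.08, "dy": 0, "dz": 0, "grip": 1}]}}

```text
time_s: 20.9
ee_pos: [560.5, -90.9, 32.2]
tool_rot: [-0.003, 0.071, 0.997, -0.0]
wrist_force: [-9.4, -1.5, 1.2]
finger_gap: -0.4
finger_force: 0.0
```

Call:
{"op": "jog_arm", "data": {"increments": [{"ax": 0, "ay": 0, "az": 0, "dx": -0.04, "dy": 0, "dz": 0, "grip": 1}, {"ax": 0, "ay": 0, "az": 0, "dx": 0, "dy": 0, "dz": 0, "grip": 1}, {"ax": 0, "ay": 0, "az": 0, "dx": 0, "dy": 0, "dz": 0, "grip": 1}, {"ax": 0, "ay": 0, "az": 0, "dx": 0, "dy": 0, "dz": 0, "grip": 1}, {"ax": 0, "ay": 0, "az": 0, "dx": 0, "dy": 0, "dz": 0, "grip": 1}, {"ax": 0, "ay": 0, "az": 0, "dx": 0, "dy": 0, "dz": 0, "grip": 1}, {"ax": 0, "ay": 0, "az": 0, "dx": 0, "dy": 0, "dz": 0, "grip": 1}, {"ax": 0, "ay": 0, "az": 0, "dx": 0, "dy": 0, "dz": 0, "grip": 1}]}}

```text
time_s: 21.57
ee_pos: [562.5, -91.1, 32.0]
tool_rot: [-0.003, 0.071, 0.997, -0.0]
wrist_force: [-5.0, -1.0, -1.2]
finger_gap: -0.1
finger_force: 0.0
```

Run:
```python
from h import *
m=look();tcp()
```

```text
size [150.3 317.8] far L/R [[-7.800000190734863, 177.89999389648438], [-3.799999952316284, -139.8000030517578]] near L/R [[-158.10000610351562, 176.10000610351562], [-154.1999969482422, -141.6999969482422]] yaw 0.0124 leadL -4.0
t 21.6167 tcp XY -167.8 -100.2 z 32.1 F [-5.  -1.1 -1.5]
```

Call:
{"op": "jog_arm", "data": {"increments": [{"ax": 0, "ay": 0, "az": 0, "dx": -0.05, "dy": 0, "dz": 0, "grip": 1}, {"ax": 0, "ay": 0, "az": 0, "dx": -0.05, "dy": 0, "dz": 0, "grip": 1}, {"ax": 0, "ay": 0, "az": 0, "dx": 0, "dy": 0, "dz": 0, "grip": 1}, {"ax": 0, "ay": 0, "az": 0, "dx": 0, "dy": 0, "dz": 0, "grip": 1}, {"ax": 0, "ay": 0, "az": 0, "dx": 0, "dy": 0, "dz": 0, "grip": 1}, {"ax": 0, "ay": 0, "az": 0, "dx": 0, "dy": 0, "dz": 0, "grip": 1}, {"ax": 0, "ay": 0, "az": 0, "dx": 0, "dy": 0, "dz": 0, "grip": 1}, {"ax": 0, "ay": 0, "az": 0, "dx": 0, "dy": 0, "dz": 0, "grip": 1}]}}

```text
time_s: 22.28
ee_pos: [565.6, -91.4, 31.5]
tool_rot: [-0.005, 0.071, 0.997, -0.0]
wrist_force: [-8.9, -0.3, -0.1]
finger_gap: -0.1
finger_force: 0.0
```

Run:
```python
from h import *
m=look();tcp()
```

```text
size [150.4 317.4] far L/R [[-8.399999618530273, 179.39999389648438], [0.4000000059604645, -137.89999389648438]] near L/R [[-158.6999969482422, 175.3000030517578], [-150.0, -142.0]] yaw 0.0275 leadL -8.8
t 22.3333 tcp XY -164.7 -100.1 z 31.5 F [-9.1 -0.3  0.2]
```

Call:
{"op": "jog_arm", "data": {"increments": [{"ax": 0, "ay": 0, "az": 0, "dx": 0.4, "dy": 0, "dz": 0, "grip": 1}, {"ax": 0, "ay": 0, "az": 0, "dx": 0.4, "dy": 0, "dz": 0, "grip": 1}, {"ax": 0, "ay": 0, "az": 0, "dx": 0, "dy": 0.67, "dz": 0, "grip": 1}, {"ax": 0, "ay": 0, "az": 0, "dx": 0, "dy": 0.67, "dz": 0, "grip": 1}, {"ax": 0, "ay": 0, "az": 0, "dx": 0, "dy": 0.67, "dz": 0, "grip": 1}, {"ax": 0, "ay": 0, "az": 0, "dx": 0, "dy": 0.67, "dz": 0, "grip": 1}, {"ax": 0, "ay": 0, "az": 0, "dx": 0, "dy": 0.67, "dz": 0, "grip": 1}, {"ax": 0, "ay": 0, "az": 0, "dx": 0, "dy": 0.67, "dz": 0, "grip": 1}]}}

```text
time_s: 23.0
ee_pos: [559.4, 115.2, 33.3]
tool_rot: [0.0, 0.071, 0.997, 0.0]
wrist_force: [0.4, -0.3, -0.3]
finger_gap: 0.1
finger_force: 0.0
```

Call:
{"op": "jog_arm", "data": {"increments": [{"ax": 0, "ay": 0, "az": 0, "dx": 0, "dy": 0.67, "dz": 0, "grip": 1}, {"ax": 0, "ay": 0, "az": 0, "dx": 0, "dy": 0, "dz": 0, "grip": 1}, {"ax": 0, "ay": 0, "az": 0, "dx": -0.14, "dy": 0, "dz": 0, "grip": 1}, {"ax": 0, "ay": 0, "az": 0, "dx": -0.14, "dy": 0, "dz": 0, "grip": 1}, {"ax": 0, "ay": 0, "az": 0, "dx": -0.14, "dy": 0, "dz": 0, "grip": 1}, {"ax": 0, "ay": 0, "az": 0, "dx": -0.14, "dy": 0, "dz": 0, "grip": 1}, {"ax": 0, "ay": 0, "az": 0, "dx": 0, "dy": 0, "dz": 0, "grip": 1}, {"ax": 0, "ay": 0, "az": 0, "dx": 0, "dy": 0, "dz": 0, "grip": 1}]}}

```text
time_s: 23.67
ee_pos: [591.9, 140.7, 33.1]
tool_rot: [0.0, 0.072, 0.997, -0.0]
wrist_force: [-0.2, 0.4, -0.3]
finger_gap: 0.2
finger_force: 0.0
```

Call:
{"op": "jog_arm", "data": {"increments": [{"ax": 0, "ay": 0, "az": 0, "dx": -0.06, "dy": 0, "dz": 0, "grip": 1}, {"ax": 0, "ay": 0, "az": 0, "dx": -0.06, "dy": 0, "dz": 0, "grip": 1}, {"ax": 0, "ay": 0, "az": 0, "dx": -0.06, "dy": 0, "dz": 0, "grip": 1}, {"ax": 0, "ay": 0, "az": 0, "dx": -0.06, "dy": 0, "dz": 0, "grip": 1}, {"ax": 0, "ay": 0, "az": 0, "dx": -0.06, "dy": 0, "dz": 0, "grip": 1}, {"ax": 0, "ay": 0, "az": 0, "dx": 0, "dy": 0, "dz": 0, "grip": 1}, {"ax": 0, "ay": 0, "az": 0, "dx": 0, "dy": 0, "dz": 0, "grip": 1}, {"ax": 0, "ay": 0, "az": 0, "dx": 0, "dy": 0, "dz": 0, "grip": 1}]}}

```text
time_s: 24.33
ee_pos: [599.6, 141.0, 31.3]
tool_rot: [-0.007, 0.071, 0.997, -0.0]
wrist_force: [-13.8, 2.1, 2.9]
finger_gap: -0.3
finger_force: 0.0
```

Run:
```python
from h import *
m=look();tcp()
```

```text
size [153.1 316.9] far L/R [[0.4000000059604645, 175.39999389648438], [-2.9000000953674316, -141.39999389648438]] near L/R [[-152.6999969482422, 177.0], [-156.0, -139.8000030517578]] yaw -0.0105 leadL 3.3
t 24.3833 tcp XY -163.9 134.8 z 31.3 F [-13.6   1.4   3.4]
```

Call:
{"op": "jog_arm", "data": {"increments": [{"ax": 0, "ay": 0, "az": 0, "dx": 0.4, "dy": 0, "dz": 0, "grip": 1}, {"ax": 0, "ay": 0, "az": 0, "dx": 0.4, "dy": 0, "dz": 0, "grip": 1}, {"ax": 0, "ay": 0, "az": 0, "dx": 0, "dy": -0.67, "dz": 0, "grip": 1}, {"ax": 0, "ay": 0, "az": 0, "dx": 0, "dy": -0.67, "dz": 0, "grip": 1}, {"ax": 0, "ay": 0, "az": 0, "dx": 0, "dy": -0.67, "dz": 0, "grip": 1}, {"ax": 0, "ay": 0, "az": 0, "dx": 0, "dy": -0.67, "dz": 0, "grip": 1}, {"ax": 0, "ay": 0, "az": 0, "dx": 0, "dy": -0.67, "dz": 0, "grip": 1}, {"ax": 0, "ay": 0, "az": 0, "dx": 0, "dy": -0.67, "dz": 0, "grip": 1}]}}

```text
time_s: 25.05
ee_pos: [538.0, -55.0, 33.5]
tool_rot: [0.001, 0.071, 0.997, -0.0]
wrist_force: [0.3, -0.8, -0.9]
finger_gap: -0.3
finger_force: 0.0
```

Call:
{"op": "jog_arm", "data": {"increments": [{"ax": 0, "ay": 0, "az": 0, "dx": 0, "dy": -0.67, "dz": 0, "grip": 1}, {"ax": 0, "ay": 0, "az": 0, "dx": 0, "dy": 0, "dz": 0, "grip": 1}, {"ax": 0, "ay": 0, "az": 0, "dx": -0.14, "dy": 0, "dz": 0, "grip": 1}, {"ax": 0, "ay": 0, "az": 0, "dx": -0.14, "dy": 0, "dz": 0, "grip": 1}, {"ax": 0, "ay": 0, "az": 0, "dx": -0.14, "dy": 0, "dz": 0, "grip": 1}, {"ax": 0, "ay": 0, "az": 0, "dx": -0.1, "dy": 0, "dz": 0, "grip": 1}, {"ax": 0, "ay": 0, "az": 0, "dx": 0, "dy": 0, "dz": 0, "grip": 1}, {"ax": 0, "ay": 0, "az": 0, "dx": 0, "dy": 0, "dz": 0, "grip": 1}]}}

```text
time_s: 25.72
ee_pos: [559.3, -89.2, 33.0]
tool_rot: [-0.0, 0.07, 0.998, 0.0]
wrist_force: [-0.3, 0.5, 0.2]
finger_gap: 0.0
finger_force: 0.0
```

Call:
{"op": "jog_arm", "data": {"increments": [{"ax": 0, "ay": 0, "az": 0, "dx": -0.06, "dy": 0, "dz": 0, "grip": 1}, {"ax": 0, "ay": 0, "az": 0, "dx": -0.06, "dy": 0, "dz": 0, "grip": 1}, {"ax": 0, "ay": 0, "az": 0, "dx": -0.06, "dy": 0, "dz": 0, "grip": 1}, {"ax": 0, "ay": 0, "az": 0, "dx": -0.06, "dy": 0, "dz": 0, "grip": 1}, {"ax": 0, "ay": 0, "az": 0, "dx": -0.04, "dy": 0, "dz": 0, "grip": 1}, {"ax": 0, "ay": 0, "az": 0, "dx": 0, "dy": 0, "dz": 0, "grip": 1}, {"ax": 0, "ay": 0, "az": 0, "dx": 0, "dy": 0, "dz": 0, "grip": 1}, {"ax": 0, "ay": 0, "az": 0, "dx": 0, "dy": 0, "dz": 0, "grip": 1}]}}

```text
time_s: 26.38
ee_pos: [567.1, -91.1, 31.5]
tool_rot: [-0.006, 0.071, 0.997, 0.001]
wrist_force: [-12.3, 2.4, 2.7]
finger_gap: 0.2
finger_force: 0.0
```

Run:
```python
from h import *
m=look();tcp()
```

```text
size [150.1 317.6] far L/R [[-0.8999999761581421, 177.5], [0.30000001192092896, -140.10000610351562]] near L/R [[-151.0, 176.89999389648438], [-149.8000030517578, -140.6999969482422]] yaw 0.0036 leadL -1.2
t 26.4333 tcp XY -163.2 -99.5 z 31.5 F [-12.6   2.4   2.4]
```

Call:
{"op": "jog_arm", "data": {"increments": [{"ax": 0, "ay": 0, "az": 0, "dx": 0.4, "dy": 0, "dz": 0, "grip": 1}, {"ax": 0, "ay": 0, "az": 0, "dx": 0.4, "dy": 0, "dz": 0, "grip": 1}, {"ax": 0, "ay": 0, "az": 0, "dx": 0, "dy": 0.67, "dz": 0, "grip": 1}, {"ax": 0, "ay": 0, "az": 0, "dx": 0, "dy": 0.67, "dz": 0, "grip": 1}, {"ax": 0, "ay": 0, "az": 0, "dx": 0, "dy": 0.67, "dz": 0, "grip": 1}, {"ax": 0, "ay": 0, "az": 0, "dx": 0, "dy": 0.67, "dz": 0, "grip": 1}, {"ax": 0, "ay": 0, "az": 0, "dx": 0, "dy": 0.67, "dz": 0, "grip": 1}, {"ax": 0, "ay": 0, "az": 0, "dx": 0, "dy": 0.67, "dz": 0, "grip": 1}]}}

```text
time_s: 27.1
ee_pos: [562.2, 114.2, 33.4]
tool_rot: [0.0, 0.071, 0.997, 0.0]
wrist_force: [-0.0, 0.1, 0.0]
finger_gap: -0.2
finger_force: 0.0
```

Call:
{"op": "jog_arm", "data": {"increments": [{"ax": 0, "ay": 0, "az": 0, "dx": 0, "dy": 0.67, "dz": 0, "grip": 1}, {"ax": 0, "ay": 0, "az": 0, "dx": 0, "dy": 0, "dz": 0, "grip": 1}, {"ax": 0, "ay": 0, "az": 0, "dx": -0.14, "dy": 0, "dz": 0, "grip": 1}, {"ax": 0, "ay": 0, "az": 0, "dx": -0.14, "dy": 0, "dz": 0, "grip": 1}, {"ax": 0, "ay": 0, "az": 0, "dx": -0.14, "dy": 0, "dz": 0, "grip": 1}, {"ax": 0, "ay": 0, "az": 0, "dx": -0.1, "dy": 0, "dz": 0, "grip": 1}, {"ax": 0, "ay": 0, "az": 0, "dx": 0, "dy": 0, "dz": 0, "grip": 1}, {"ax": 0, "ay": 0, "az": 0, "dx": 0, "dy": 0, "dz": 0, "grip": 1}]}}

```text
time_s: 27.77
ee_pos: [592.7, 140.5, 33.1]
tool_rot: [-0.0, 0.072, 0.997, -0.0]
wrist_force: [-0.8, 0.6, 0.6]
finger_gap: -0.0
finger_force: 0.0
```

Call:
{"op": "jog_arm", "data": {"increments": [{"ax": 0, "ay": 0, "az": 0, "dx": -0.06, "dy": 0, "dz": 0, "grip": 1}, {"ax": 0, "ay": 0, "az": 0, "dx": -0.06, "dy": 0, "dz": 0, "grip": 1}, {"ax": 0, "ay": 0, "az": 0, "dx": -0.06, "dy": 0, "dz": 0, "grip": 1}, {"ax": 0, "ay": 0, "az": 0, "dx": -0.04, "dy": 0, "dz": 0, "grip": 1}, {"ax": 0, "ay": 0, "az": 0, "dx": 0, "dy": 0, "dz": 0, "grip": 1}, {"ax": 0, "ay": 0, "az": 0, "dx": 0, "dy": 0, "dz": 0, "grip": 1}, {"ax": 0, "ay": 0, "az": 0, "dx": 0, "dy": 0, "dz": 0, "grip": 1}, {"ax": 0, "ay": 0, "az": 0, "dx": 0, "dy": 0, "dz": 0, "grip": 1}]}}

```text
time_s: 28.43
ee_pos: [600.4, 140.9, 32.5]
tool_rot: [-0.003, 0.071, 0.997, -0.0]
wrist_force: [-6.8, 0.9, 1.3]
finger_gap: 0.1
finger_force: 0.0
```

Run:
```python
from h import *
m=look();tcp()
```

```text
size [150.6 317.8] far L/R [[0.30000001192092896, 177.0], [-0.20000000298023224, -140.6999969482422]] near L/R [[-150.3000030517578, 177.3000030517578], [-150.8000030517578, -140.5]] yaw -0.0017 leadL 0.5
t 28.4833 tcp XY -163.2 134.9 z 32.5 F [-6.9  0.2  1.4]
```

Both far corners are within 0.5 mm of the batten. I'll retreat, rise and check by eye.

Call:
{"op": "jog_arm", "data": {"increments": [{"ax": 0, "ay": 0, "az": 0, "dx": 0.3, "dy": 0, "dz": 0, "grip": 1}, {"ax": 0, "ay": 0, "az": 0, "dx": 0.6, "dy": 0, "dz": 0, "grip": 1}, {"ax": 0, "ay": 0, "az": 0, "dx": 0.6, "dy": 0, "dz": 0, "grip": 1}, {"ax": 0, "ay": 0, "az": 0, "dx": 0.6, "dy": 0.3, "dz": -0.5, "grip": 1}, {"ax": 0, "ay": 0, "az": 0, "dx": 0.2, "dy": 0.3, "dz": -0.6, "grip": 1}, {"ax": 0, "ay": 0, "az": 0, "dx": 0, "dy": 0.3, "dz": -0.6, "grip": 1}, {"ax": 0, "ay": 0, "az": 0, "dx": 0, "dy": 0, "dz": -0.6, "grip": 1}, {"ax": 0, "ay": 0, "az": 0, "dx": 0, "dy": 0, "dz": 0, "grip": 1}]}}

```text
time_s: 29.15
ee_pos: [499.3, 203.9, 154.0]
tool_rot: [0.005, 0.07, 0.998, 0.003]
wrist_force: [1.3, -0.1, -0.8]
finger_gap: 0.1
finger_force: 0.0
```

Run:
```python
from h import *
look();tcp()
a=optics.camera("top")[100:370,80:540,::-1];b=optics.camera("scene")[180:380,130:470,::-1]
cv2.imwrite("pics/f.png",np.vstack([cv2.resize(a,(510,299)),cv2.resize(b,(510,300))]))
```

```text
size [150.4 318.1] far L/R [[0.20000000298023224, 177.39999389648438], [-0.20000000298023224, -140.6999969482422]] near L/R [[-150.1999969482422, 177.60000610351562], [-150.60000610351562, -140.5]] yaw -0.0012 leadL 0.4
t 29.2 tcp XY -273.2 181.6 z 151.5 F [-0.6  1.4 -0.5]
```

View pics/f.png

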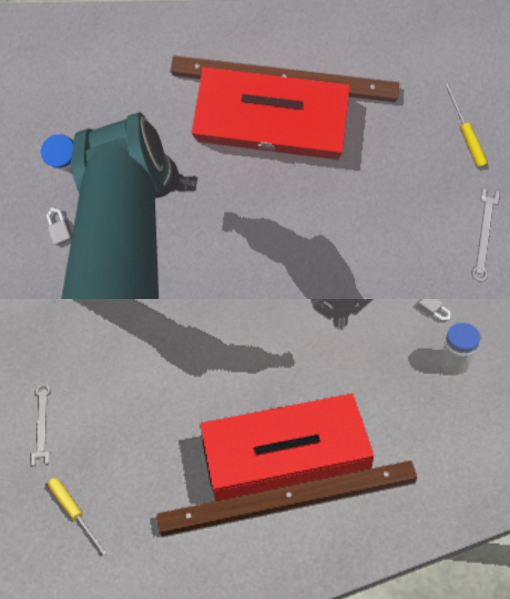

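The box lies flush along the batten: its far edge sits on the batten from (205,68) to (350,85) in the top half. The lid is shut, the loose things are where they were, and the robot is clear.

```bash
python3 -c "
from workcell import robot
print(robot.job_done())"
```

```text
the job is handed in; nothing more can be done
None
```

The lid is shut and the box was walked left, right, left and so on to the batten; it now sits square and flush (far corners within about 0.5 mm by camera), the loose things were left alone, and the job was handed in at about 29 s. The walking shoves led by 25 to 31 mm; only the last few, squaring it up against the batten, led by less.

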